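# Open the combination padlock and show it

## Task

Lay the padlock, dial up, fully home in the pocket of the bench holder with its shackle over the holder's low end wall, then turn the dial clockwise two clicks, into its third notch, and pull the shackle open as far as it goes. Then take the lock out of the holder and finish holding it still in the gripper, about 20 cm above the bench, level and dial up, with the shackle open and the dial still in that notch. Leave the tube offcut, the flask and the bin where they are.

Things in the scene. Friction and masses are not known exactly. Their poses are not given: they have to be found in the camera images.
- lock: Combination padlock lying flat on the bench: brass body 70 (x) x 66 (y) x 32 (z) mm, about 0.44 kg. Origin: centre of the body's underside; z up through the dial, +x to the shackle. Its y = +-33 mm sides are free to grip. Four marks beside the dial show the notches: the first on the -x side, then every 30 deg clockwise seen from above; the third mark is the longest.
- dial_top (a point): Centre of the dial's top face, on the lock's z axis. The dial is a black knurled round knob, 44 mm in diameter, standing from 33 to 54 mm above the lock's underside (the body's top is at 32 mm), with a raised pointer rib. The point's -x axis runs along the pointer.
- dial (a joint): Dial angle in rad, growing clockwise seen from above. A spring detent holds it in four notches at 0, 0.524, 1.047 and 1.571, stops just beyond the ends. It starts in the first notch. Each click takes about 0.1 Nm; let go, it snaps to the nearest notch. Only in the third (1.047) is the shackle free.
- crown (a point): Middle of the shackle's crossbar: steel round bar 9 mm in diameter along lock y, straight for 28 mm, 85 mm from the lock's origin along +x when shut, 18 mm above the underside. Two legs (9 mm) run along x at y = +-21 mm: 33 mm clear between them, 51 mm over the outside; 45 mm clear between bar and body when shut.
- shackle (a joint): How far the shackle has slid out of the body along lock +x, in m: 0 shut, 0.022 fully open, where it stops. When free it slides with about 4 N of friction and stays where it is left; otherwise it is blocked.
- holder: Holder fixed on the bench: dark steel plate 89 (x) x 115 (y) x 20 mm high, on it an open pocket 73 x 69 mm (1.5 mm clearance round the lock), aluminium walls 11 mm above its floor, the upper 4 mm a 45 deg lead-in. The -x end wall is higher (22 mm); the shackle goes over the low +x one. The middle 51 mm of each y side is open for fingers. Origin: centre of the plate's underside.
- pocket (a point): Centre of the pocket's floor, 20 mm above the bench; axes as the holder. The lock is home when its origin is here with its +x along the holder's +x.
- tube: Bystander: aluminium square tube offcut 130 x 50 x 50 mm, lying along its x. Origin: centre of underside.
- flask: Bystander: grey drinking flask with black cap, 72 mm diameter, 210 mm tall. Origin: centre of underside.
- bin: Bystander: open green bin 90 x 130 x 70 mm. Origin: centre of underside.
There are look-alikes about, which are no part of the job. Leave any pink or purple look-alike of the lock alone.

How it is judged:
On the way, in this order (a step that is already met when the one before it is completed fails the run):
1. the padlock lies fully home in the holder's pocket, dial up, shackle over the low wall, still shut (horizontal distance between lock and pocket below 0.004 m and z of lock in the frame of pocket below 0.003 m and angle between the x axis of lock and the x axis of holder, either way round below 0.07 rad and angle between lock's own z axis and vertical below 0.06 rad and x of crown in the frame of pocket above 0.06 m and value of joint shackle below 0.004 m), for 0.2 s.
2. with the lock in the pocket the dial rests in its third notch, shackle still shut (all of step 1 and value of joint dial between 0.9272 and 1.1672 rad), for 0.3 s.
3. with the lock in the pocket and the dial in that notch the shackle is pulled open (horizontal distance between lock and pocket below 0.004 m and z of lock in the frame of pocket below 0.003 m and angle between the x axis of lock and the x axis of holder, either way round below 0.07 rad and angle between lock's own z axis and vertical below 0.06 rad and x of crown in the frame of pocket above 0.06 m and value of joint dial between 0.9272 and 1.1672 rad and value of joint shackle above 0.018 m), for 0.2 s.
At the end, for the whole second after the job is handed in: The lock is held in the fingers and touches the holder no more, its underside more than 15 cm above the bench, dial up and level within 0.3 rad, still (under 3 cm/s), shackle open by more than 17 mm, dial within 0.12 rad of the third notch (height (world z) of lock above 0.15 m and angle between lock's own z axis and vertical below 0.3 rad and height (world z) of dial_top above 0.19 m and value of joint shackle above 0.017 m and value of joint dial between 0.9272 and 1.1672 rad and contact force between lock and the fingers above 2 N and contact force between lock and holder below 0.1 N and linear speed of lock below 0.03 m/s and angular speed of lock below 0.2 rad/s); the arm keeps its last pose, push and grip.
It fails at once if the square tube offcut is moved by more than 3 cm (distance of tube from where it was at the start of the episode above 0.03 m).
It fails at once if the drinking flask is moved by more than 3 cm (distance of flask from where it was at the start of the episode above 0.03 m).
It fails at once if the green bin is moved by more than 3 cm (distance of bin from where it was at the start of the episode above 0.03 m).
It also fails if it takes over 72 s, if anything falls off the work surface, if the arm or the gripper's body presses on something with over 40 N, if the wrist force passes 120 N, or if a joint passes its speed limit or range.

## Robot

A 6-joint arm with a two-finger parallel gripper is mounted at the origin on the work surface. World frame = base frame: x ahead of the robot, y to its left, z up, the work surface at z = 0. Lengths are in m, angles in rad, forces in N, time in s.
With the tool pointing down it reaches from about 0.4 to 0.925 m from the base axis. Payload 3.4 kg.
Tool frame: the origin (TCP) lies midway between the tips of the shut fingers; the grasp point (between the pads) lies 19 mm behind it; z points along the fingers, y is the line along which they close (so a half turn about z gives the same grasp; the last joint's range is limited). The gripper opens to 85 mm and grips with 20 to 120 N. Pads are 22 mm wide; open, the fingers measure 114 mm over their backs; the gripper's body (76 mm by 85 mm) begins 54 mm behind the grasp point. The pads swing forward as they close: fully open they stand 13 mm farther back than shut.
Start: joints at [-1.381, 0.307, 1.506, -0, 1.328, -0.073], TCP at [0.149, -0.555, 0.231] pointing down, gripper open.
Joint ranges: [-3.12, 3.12], [-1.05, 2.28], [0.14, 2.33], [-1.42, 4.57], [0.1, 2.73], [-2.68, 2.68]. Speed limits (rad/s): [2.57, 2.57, 3.14, 3.14, 3.14, 3.14].

## Interface

Orientations are given as a 3x3 rotation matrix whose columns are the frame's x, y, z axes.
In Python, from cell import bot gives the robot as it stands. The module is installed in compiled form; this text tells all that it offers.
- The arm moves only by the shell command python3 -m inch 'ROWS'. ROWS is JSON, a list that holds one entry, the list of rows, each a list of 5 numbers: the shift along the world's x, y, z in m, then the turn about the world's z in degrees, then the gripper command: -1 is shut, 1 is fully open, values between are in proportion. In form: [[[dx, dy, dz, twist, grip], ...]]. A call has exactly 5 rows; each row is the pose to reach, as a shift and turn from the pose commanded when the call began; what a row does not reach only later rows make up. A row lasts 1/8 s, in which the tool goes at most 62.5 mm and 10.7 degrees, less where a joint would pass 70% of its speed; a pose out of reach is approached as far as the arm can. A call with a gripper value outside its range is refused whole. The fingers move at their own pace and stop on an object; the grip force is fixed at half the most. Time passes only in rows, so rows that repeat a pose let the fingers close, or fill a call up. It gives the time, the measured TCP pose, the force, the opening and the grip force at its end, in the units of the state.
- bot.read_state(): the state, without advancing time (a new reading comes with each control period).
- bot.get_image(name): name is "scene" or "side" or "wrist"; returns (picture, depth): 480x640x3 uint8, red, green, blue; 480x640 float32, m along the optical axis (not along the pixel's ray), 0 where there is no reading.
- bot.camera_model(name): a dict with "camera_matrix" (3x3 intrinsics, pixels), "extrinsics" (4x4, takes a point from camera to world coordinates); the wrist camera has in their place "T_tool_cam" (4x4, takes a point from camera to tool coordinates, whose origin is the TCP and whose axes are the flange's). Camera axes: x right, y up, looking along -z (the intrinsics and any distortion apply to the point x, -y, -z); pixel columns grow to the right and rows downward; lengths in m; the calibration is good to about 2 mm. A picture is of the moment at which its call begins: read the wrist's pose just before it. camera_model takes no time and is no camera call.
- bot.sign_off(): hands the job in; it is judged then, once.
The state is a dict: "time": time; "qpos": joint angles; "qvel": joint speeds; "joint_efforts": joint torques, N m; "ee_pos": TCP position; "eef_rot": TCP orientation; "wrist_force": force on the tool from outside, world axes, zero at the start; "ft_torque": the same for the moment, N m; "finger_gap": opening from 0.0 (shut) to 1.0 (fully open); "grasp_force": force on a finger pad.
Only numpy, scipy, OpenCV 4.12 (cv2) and the standard library are available. Lean on these libraries where they do the work, as an engineer would, in place of code of your own. Each camera call takes 0.05 s, during which the arm holds its last target. There are 200 camera calls.

## Working session

There is one attempt and no reset: what is moved stays moved. The work goes in short steps, Python scripts to look and compute and a shell command to move; the robot and the scene stay as the last step left them, time stands still between calls to the robot, and variables do not carry over. Pictures are saved under pics/ and viewed, at most 10 in all, crops included, and the job is handed in when it is done.

```bash
mkdir -p pics
cat > h.py <<'E'
import numpy as np, cv2
from cell import bot
def cam(n):
    s=bot.read_state(); im,d=bot.get_image(n); m=bot.camera_model(n); K=np.array(m["camera_matrix"])
    if n=="wrist":
        T=np.eye(4);T[:3,:3]=np.array(s["eef_rot"]);T[:3,3]=s["ee_pos"];E=T@np.array(m["T_tool_cam"])
    else: E=np.array(m["extrinsics"])
    return im,d,K,E,m
def cloud(d,K,E):
    v,u=np.mgrid[:480,:640]
    P=np.stack([(u-K[0,2])/K[0,0]*d,-(v-K[1,2])/K[1,1]*d,-d],-1)
    W=P@E[:3,:3].T+E[:3,3]; W[d==0]=np.nan; return W
def ray(u,v,K,E,z):
    r=E[:3,:3]@np.array([(u-K[0,2])/K[0,0],-(v-K[1,2])/K[1,1],-1]); o=E[:3,3]; return o+r*(z-o[2])/r[2]
E
cat > a.py <<'E'
from h import *
for n in("scene","wrist"):
    im,d,K,E,m=cam(n); cv2.imwrite(f"pics/{n}0.png",im[:,:,::-1]); np.savez(f"{n}0.npz",im=im,d=d,K=K,E=E); print(n,{k:v for k,v in m.items() if 'matrix' not in k},K)
print(bot.read_state())
E
python3 a.py
```

```text
scene {'extrinsics': array([[ 0.84231804, -0.35751843,  0.4033372 ,  1.00032326],
       [ 0.53874745,  0.53646796, -0.64957934, -0.74907042],
       [ 0.0158591 ,  0.76444928,  0.64448878,  0.79335081],
       [ 0.        ,  0.        ,  0.        ,  1.        ]])} [[552.54853984   0.         315.89165505]
 [  0.         552.54853984 231.70120573]
 [  0.           0.           1.        ]]
wrist {'T_tool_cam': array([[ 4.37040310e-04,  9.62310097e-01,  2.71954200e-01,
         6.86257249e-02],
       [ 9.99999904e-01, -4.21625479e-04, -1.15114285e-04,
        -3.59873864e-04],
       [ 3.88718157e-06,  2.71954225e-01, -9.62310189e-01,
        -1.43625451e-01],
       [ 0.00000000e+00,  0.00000000e+00,  0.00000000e+00,
         1.00000000e+00]])} [[358.19702771   0.         319.17242377]
 [  0.         358.19702771 250.37469004]
 [  0.           0.           1.        ]]
{'time': 0.1, 'qpos': array([-1.38145559e+00,  3.07506405e-01,  1.50755037e+00, -1.44686798e-06,
        1.32842325e+00, -7.35246544e-02]), 'qvel': array([ 5.79043011e-04, -2.16067461e-03, -6.13945100e-03,  1.35758975e-04,
        2.51812683e-03,  1.85629529e-05]), 'joint_efforts': array([ 5.53627106e-04, -4.58529961e+01, -2.52609193e+01, -2.69822795e-05,
        5.58489133e-03, -5.96428080e-06]), 'ee_pos': array([ 0.14925452, -0.55462961,  0.23046559]), 'eef_rot': array([[ 9.65649310e-01,  2.59848578e-01, -3.56604130e-04],
       [ 2.59848786e-01, -9.65647541e-01,  1.85337558e-03],
       [ 1.37243108e-04, -1.88237400e-03, -9.99998219e-01]]), 'wrist_force': array([ 0.2399815 , -0.36574003, -0.39451511]), 'ft_torque': array([-0.01009114,  0.04264618, -0.02749203]), 'grasp_force': 0.0, 'finger_gap': 0.999423574337289}
```

View pics/scene0.png

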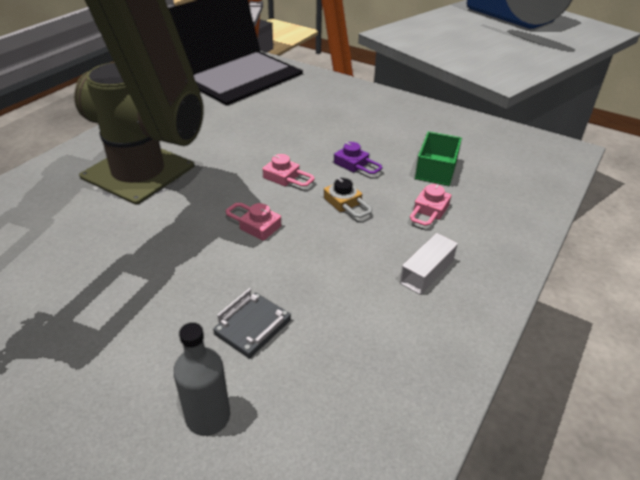

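The scene shows the brass lock at (343,195) with its shackle toward (362,213). The holder is at (252,322) with the flask close by at (205,390). The tube is at (430,262), the bin at (438,158), and the pink and purple look-alikes surround the lock.

```bash
cat > b.py <<'E'
from h import *
z=np.load("scene0.npz");im,d,K,E=[z[k] for k in("im","d","K","E")]
W=cloud(d,K,E)
for n,(u,v) in dict(bodyL=(330,200),dial=(343,183),crown=(363,214),holder=(252,322),wallTL=(235,304),wallBR=(270,326),flaskcap=(192,333),tube=(430,255),bin=(438,160),pinkA=(285,170),pinkB=(260,220),purple=(350,155)).items(): print(n,W[v,u].round(3))
hsv=cv2.cvtColor(im,cv2.COLOR_RGB2HSV)
m=(hsv[...,0]>8)&(hsv[...,0]<28)&(hsv[...,1]>120);m[:150]=0;m[250:]=0;m[:,:300]=0;m[:,400:]=0
print("brass",m.sum(),np.nanmedian(W[m],0))
cr=cv2.resize(im[280:360,200:310],None,fx=5,fy=5,interpolation=2);cr2=cv2.resize(im[160:240,300:410],None,fx=5,fy=5,interpolation=2)
cv2.imwrite("pics/crop.png",np.vstack([cr,cr2])[:,:,::-1][:800] if 0 else cv2.resize(np.vstack([cr,cr2]),(412,600))[:,:,::-1])
E
python3 b.py
```

```text
bodyL [0.476 0.155 0.011]
dial [0.497 0.176 0.056]
crown [0.573 0.139 0.023]
holder [ 0.556 -0.247  0.019]
wallTL [ 0.513 -0.241  0.035]
wallBR [ 0.596 -0.245  0.032]
flaskcap [ 0.612 -0.432  0.212]
tube [0.764 0.064 0.051]
bin [0.648 0.37  0.07 ]
pinkA [0.337 0.17  0.036]
pinkB [ 0.408 -0.025  0.041]
purple [0.437 0.315 0.039]
brass 292 [0.51110545 0.15310034 0.02425317]
```

View pics/crop.png

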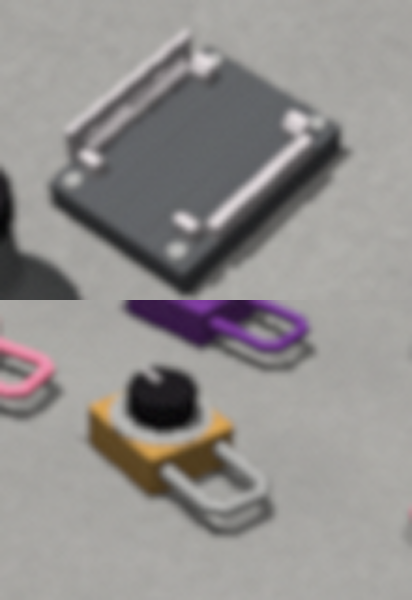

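```bash
python3 -m inch '[[[0.045,0.035,0.014,-5,1],[0.09,0.07,0.028,-10,1],[0.135,0.105,0.042,-17,1],[0.18,0.14,0.056,-17,1],[0.225,0.175,0.07,-17,1]]]' && python3 -m inch '[[[0.04,0.035,0,0,1],[0.08,0.07,0,0,1],[0.12,0.1,0,0,1],[0.14,0.135,0,0,1],[0.14,0.135,0,0,1]]]'
cat > w.py <<'E'
from h import *
import sys
im,d,K,E,m=cam("wrist");n=sys.argv[1];cv2.imwrite(f"pics/{n}.png",im[:,:,::-1]);np.savez(n+".npz",im=im,d=d,K=K,E=E)
s=bot.read_state();print(s["time"],s["ee_pos"],s["eef_rot"].round(4).tolist())
E
python3 w.py hold1
```

```text
time: 0.72
ee_pos: [0.3754, -0.3788, 0.3014]
eef_rot: [[0.999, -0.034, -0.0], [-0.034, -0.999, 0.0], [-0.0, -0.0, -1.0]]
wrist_force: [-0.1, -0.7, -0.1]
finger_gap: 1.0
grasp_force: 0.0
time: 1.35
ee_pos: [0.5154, -0.2426, 0.3006]
eef_rot: [[1.0, -0.03, -0.001], [-0.03, -1.0, 0.002], [-0.001, -0.002, -1.0]]
wrist_force: [0.7, -0.7, 0.7]
finger_gap: 1.001
grasp_force: 0.0
1.4 [ 0.51457686 -0.24404964  0.30067374] [[0.9995, -0.0311, -0.0014], [-0.0311, -0.9995, 0.0004], [-0.0014, -0.0003, -1.0]]
```

View pics/hold1.png

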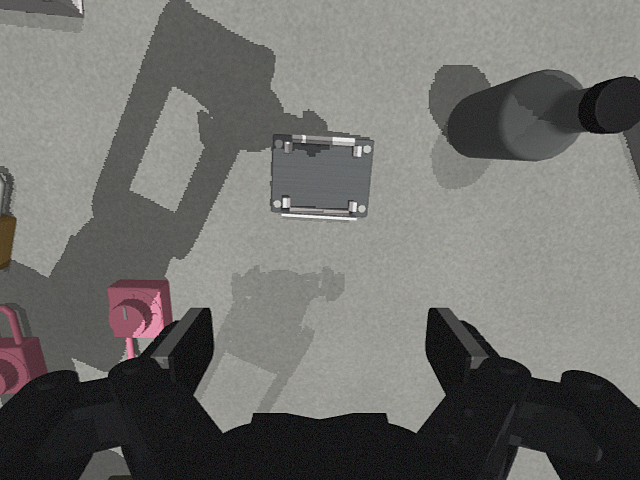

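The wrist view shows the holder plate, with corners near (274,136), (373,139), (367,218) and (272,212). The low wall is at the top (+x) and the high wall at the bottom; the flask is clear on the right. I'll fit the plate from depth.

```bash
cat > c.py <<'E'
from h import *
z=np.load("hold1.npz");im,d,K,E=[z[k] for k in("im","d","K","E")]
W=cloud(d,K,E); r=np.zeros((480,640),bool); r[110:235,255:395]=1
print("bench z",np.nanmedian(W[240:260,260:380,2]))
g=r&(W[...,2]>0.013)&(W[...,2]<0.06)
print("floor z",np.nanmedian(W[165:190,300:345,2]))
p=W[g][:,:2].astype(np.float32); print(len(p)); print(cv2.minAreaRect((p*1000)))
# colour-based: plate contour, cast onto z=.02
gm=g.astype(np.uint8); c=max(cv2.findContours(gm,0,1)[0],key=cv2.contourArea)
q=np.array([ray(u,v,K,E,.02)[:2] for u,v in c[:,0]],np.float32); print(cv2.minAreaRect(q*1000))
hi=g&(W[...,2]>.026); lo=p[:0]
for n,mm in(("highwall",g&(W[...,2]>.036)),("lowwalls",g&(W[...,2]>.0265)&(W[...,2]<.034))):
    P=W[mm]; print(n,len(P),np.median(P,0), cv2.minAreaRect((P[:,:2]*1000).astype(np.float32)))
E
python3 c.py
```

```text
bench z 0.0010300653388397307
floor z 0.021064058511967992
7947
((552.8982543945312, -245.26278686523438), (115.10449981689453, 89.2928237915039), 84.94530487060547)
((551.0545654296875, -245.1239013671875), (114.71896362304688, 93.72310638427734), 84.97764587402344)
highwall 274 [ 0.5106421  -0.24161118  0.04269913] ((510.2539978027344, -241.672119140625), (84.25086975097656, 3.7031314373016357), 84.94530487060547)
lowwalls 1113 [ 0.58380741 -0.24631449  0.0311099 ] ((554.3636474609375, -245.50225830078125), (84.90828704833984, 86.32878112792969), 84.9062271118164)
```

The plate fits 115.1×89.3 mm with centre (0.5529,-0.2453) and yaw -5.05°. The walls agree with a centred pocket. Next I go to the lock.

```bash
python3 -m inch '[[[0,0.06,0,-5,1],[0,0.12,0,-10,1],[0,0.18,0,-15,1],[0,0.24,0,-18,1],[0,0.3,0,-20,1]]]' && python3 -m inch '[[[0,0.06,-0.01,0,1],[0,0.1,-0.04,0,1],[0,0.1,-0.08,0,1],[0,0.1,-0.08,0,1],[0,0.1,-0.08,0,1]]]'; python3 w.py lock1
```

```text
time: 2.02
ee_pos: [0.514, 0.055, 0.3013]
eef_rot: [[0.926, -0.377, 0.0], [-0.377, -0.926, -0.001], [0.001, 0.001, -1.0]]
wrist_force: [0.4, 0.2, 0.3]
finger_gap: 1.0
grasp_force: 0.0
time: 2.65
ee_pos: [0.5152, 0.1537, 0.2223]
eef_rot: [[0.927, -0.375, 0.001], [-0.375, -0.927, -0.0], [0.001, -0.0, -1.0]]
wrist_force: [-0.6, 0.2, -0.5]
finger_gap: 1.001
grasp_force: 0.0
2.7 [0.51569708 0.15385055 0.22294274] [[0.927, -0.3752, 0.0027], [-0.3752, -0.927, 0.0003], [0.0024, -0.0013, -1.0]]
```

View pics/lock1.png

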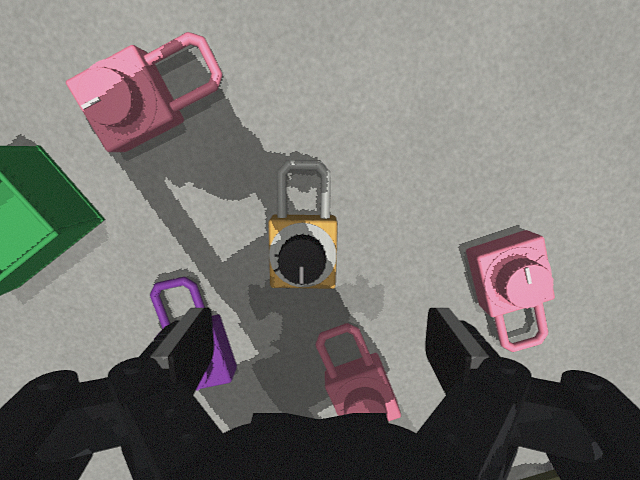

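The lock is at image (302,255), shackle up (+x), pointer toward the bottom (first notch). The pink at (360,370) and purple at (200,350) locks are clear of both y sides.

```bash
cat > l.py <<'E'
from h import *
import sys
n=sys.argv[1];u0,u1,v0,v1=map(int,sys.argv[2:6]);zo=float(sys.argv[6])
z=np.load(n+".npz");im,d,K,E=[z[k] for k in("im","d","K","E")]
W=cloud(d,K,E); r=np.zeros((480,640),bool); r[v0:v1,u0:u1]=1
H=W[...,2]-zo
f=lambda m:cv2.minAreaRect((W[m][:,:2]*1000).astype(np.float32))
b=r&(H>.026)&(H<.037); print("body",b.sum(),np.median(W[b],0),f(b))
k=r&(H>.05)&(H<.062); P=W[k]; print("dial",k.sum(),np.median(P,0),f(k))
s=r&(H>.013)&(H<.026); hull=f(r&(H>.013)); print("whole",hull)
E
python3 l.py lock1 255 350 150 300 0
python3 - <<'E'
import sys;sys.path.insert(0,'.')
import numpy as np
from h import cloud
z=np.load("lock1.npz");W=cloud(z["d"],z["K"],z["E"])
for n,(u,v) in dict(pinkdial=(362,400),pinkcr=(340,333),pinkcorner=(398,400),purpcr=(172,285),purp=(225,360)).items(): print(n,W[v,u].round(3))
E
```

```text
body 2747 [0.50524668 0.173536   0.03328247] ((493.0832214355469, 180.16256713867188), (66.05387878417969, 70.58692169189453), 67.03529357910156)
dial 1760 [0.4942947  0.17954457 0.05499634] ((493.667724609375, 179.90707397460938), (44.3876838684082, 43.636436462402344), 59.99093246459961)
whole ((518.05517578125, 169.5807647705078), (66.05387878417969, 124.82978057861328), 67.03529357910156)
pinkdial [0.334 0.18  0.055]
pinkcr [0.396 0.178 0.022]
pinkcorner [0.275 0.149 0.001]
purpcr [0.511 0.318 0.023]
purp [0.416 0.302 0.031]
```

Lock centre is (0.4932,0.1801), yaw -22.96°, and the sizes match (66×70.6, dial 44). I descend and grip.

```bash
python3 -m inch '[[[-0.0225,0.026,-0.04,-1,1],[-0.0225,0.026,-0.09,-1,1],[-0.0225,0.026,-0.13,-1,1],[-0.0225,0.026,-0.16,-1,1],[-0.0225,0.026,-0.16,-1,1]]]' && python3 -m inch '[[[0,0,-0.03,0,1],[0,0,-0.05,0,1],[0,0,-0.061,0,1],[0,0,-0.061,0,1],[0,0,-0.061,0,1]]]'
```

```text
time: 3.32
ee_pos: [0.4918, 0.1799, 0.0609]
eef_rot: [[0.92, -0.391, -0.002], [-0.391, -0.92, -0.001], [-0.002, 0.001, -1.0]]
wrist_force: [0.2, -0.4, 0.3]
finger_gap: 1.001
grasp_force: 0.0
time: 3.95
ee_pos: [0.493, 0.1809, 0.0015]
eef_rot: [[0.921, -0.39, 0.002], [-0.39, -0.921, 0.001], [0.002, -0.001, -1.0]]
wrist_force: [0.0, -0.1, -0.3]
finger_gap: 0.997
grasp_force: 0.0
```

```bash
python3 -m inch '[[[0,0,0,0,-1],[0,0,0,0,-1],[0,0,0,0,-1],[0,0,0,0,-1],[0,0,0,0,-1]]]' && python3 -m inch '[[[0,0,0,0,-1],[0,0,0.01,0,-1],[0,0,0.03,0,-1],[0,0,0.05,0,-1],[0,0,0.05,0,-1]]]'
```

```text
time: 4.58
ee_pos: [0.4925, 0.1808, 0.0014]
eef_rot: [[0.921, -0.39, 0.002], [-0.39, -0.921, 0.0], [0.001, -0.001, -1.0]]
wrist_force: [-0.1, -0.3, 6.1]
finger_gap: 0.759
grasp_force: 67.5
time: 5.2
ee_pos: [0.4928, 0.1811, 0.0516]
eef_rot: [[0.921, -0.39, 0.003], [-0.39, -0.921, 0.001], [0.002, -0.002, -1.0]]
wrist_force: [0.4, -0.2, -5.8]
finger_gap: 0.76
grasp_force: 68.5
```

Gripped and lifted. I carry it to above the holder.

```bash
python3 -m inch '[[[0,-0.02,0.045,0,-1],[0.01,-0.075,0.07,5,-1],[0.02,-0.135,0.075,10,-1],[0.03,-0.195,0.075,18,-1],[0.04,-0.255,0.075,18,-1]]]' && python3 -m inch '[[[0.01,-0.06,0,0,-1],[0.02,-0.12,0,0,-1],[0.02,-0.171,0,0,-1],[0.02,-0.171,0,0,-1],[0.02,-0.171,0,0,-1]]]'; python3 w.py carry1; python3 l.py carry1 230 400 120 400 0.125
```

```text
time: 5.82
ee_pos: [0.5311, -0.0758, 0.1244]
eef_rot: [[0.996, -0.085, -0.002], [-0.085, -0.996, 0.001], [-0.002, -0.0, -1.0]]
wrist_force: [0.0, -0.0, -4.1]
finger_gap: 0.761
grasp_force: 71.1
time: 6.45
ee_pos: [0.5505, -0.2447, 0.1238]
eef_rot: [[0.996, -0.087, -0.003], [-0.087, -0.996, 0.002], [-0.003, -0.002, -1.0]]
wrist_force: [-0.4, 0.4, -4.4]
finger_gap: 0.76
grasp_force: 71.2
6.5 [ 0.55060593 -0.2440146   0.12404461] [[0.9963, -0.0861, -0.0027], [-0.0861, -0.9963, 0.002], [-0.0029, -0.0018, -1.0]]
body 12983 [ 0.57459776 -0.24233861  0.15558344] ((558.3619995117188, -243.2675018310547), (62.36558151245117, 57.75450897216797), 85.3888931274414)
dial 10122 [ 0.55951857 -0.24568505  0.17712476] ((560.4832763671875, -245.6628875732422), (45.13274002075195, 28.457950592041016), 84.77071380615234)
whole ((578.8299560546875, -245.16783142089844), (62.356021881103516, 99.1771240234375), 85.09495544433594)
```

View pics/carry1.png

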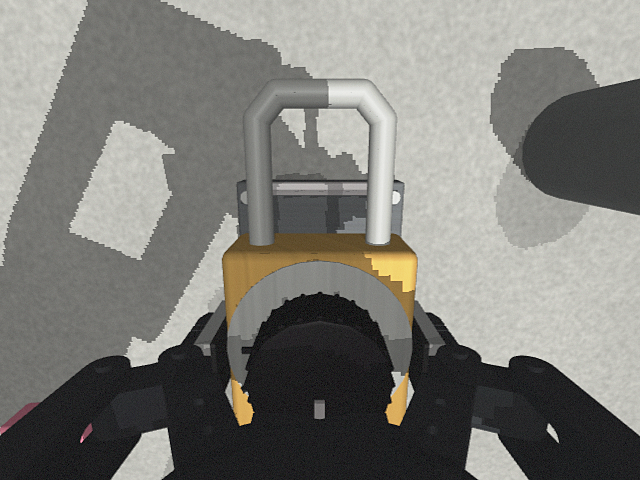

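The lock hangs level, dial up, at about (0.552,-0.245) with its underside at 0.123, almost exactly over the pocket. The shackle points to +x over the low wall at (320,185). I lower it.

```bash
python3 -m inch '[[[0.001,-0.0005,-0.03,0,-1],[0.001,-0.0005,-0.06,0,-1],[0.001,-0.0005,-0.075,0,-1],[0.001,-0.0005,-0.085,0,-1],[0.001,-0.0005,-0.088,0,-1]]]' && python3 -m inch '[[[0,0,-0.004,0,-1],[0,0,-0.008,0,-1],[0,0,-0.011,0,-1],[0,0,-0.014,0,-1],[0,0,-0.014,0,-1]]]'
```

```text
time: 7.12
ee_pos: [0.5531, -0.2454, 0.0372]
eef_rot: [[0.996, -0.085, -0.0], [-0.085, -0.996, 0.0], [-0.0, -0.0, -1.0]]
wrist_force: [-0.0, -0.8, -4.4]
finger_gap: 0.762
grasp_force: 71.0
time: 7.75
ee_pos: [0.5526, -0.2457, 0.0231]
eef_rot: [[0.996, -0.086, -0.0], [-0.086, -0.996, 0.0], [-0.001, -0.0, -1.0]]
wrist_force: [-1.3, 0.3, -4.6]
finger_gap: 0.756
grasp_force: 71.0
```

```bash
python3 -m inch '[[[0,0,-0.001,0,-1],[0,0,-0.002,0,-1],[0,0,-0.003,0,-1],[0,0,-0.003,0,-1],[0,0,-0.003,0,-1]]]'
```

```text
time: 8.38
ee_pos: [0.553, -0.2459, 0.0215]
eef_rot: [[0.996, -0.086, 0.001], [-0.086, -0.996, -0.0], [0.001, 0.0, -1.0]]
wrist_force: [-2.8, -0.0, 5.5]
finger_gap: 0.758
grasp_force: 72.3
```

```bash
python3 -m inch '[[[0,0,0,0,1],[0,0,0,0,1],[0,0,0,0,1],[0,0,0,0,1],[0,0,0,0,1]]]' && python3 -m inch '[[[0,0,0.03,0,1],[0,0,0.06,0,1],[0,0,0.12,0,1],[0,0,0.18,0,1],[-0.03,0,0.2,0,1]]]'&& python3 -m inch '[[[0,0,0,0,1],[0,0,0,0,1],[0,0,0,0,1],[0,0,0,0,1],[0,0,0,0,1]]]'; python3 w.py in1; python3 l.py in1 230 400 80 300 0.02
```

```text
time: 9.0
ee_pos: [0.5529, -0.2458, 0.0202]
eef_rot: [[0.996, -0.086, -0.0], [-0.086, -0.996, 0.0], [-0.0, -0.0, -1.0]]
wrist_force: [-1.2, 0.2, -0.3]
finger_gap: 0.997
grasp_force: 0.0
time: 9.62
ee_pos: [0.5266, -0.2473, 0.225]
eef_rot: [[0.996, -0.085, 0.009], [-0.085, -0.996, -0.005], [0.009, 0.004, -1.0]]
wrist_force: [0.2, 0.0, 0.3]
finger_gap: 0.998
grasp_force: 0.0
time: 10.25
ee_pos: [0.523, -0.2457, 0.2194]
eef_rot: [[0.996, -0.086, -0.001], [-0.086, -0.996, 0.001], [-0.001, -0.001, -1.0]]
wrist_force: [0.4, -0.5, -0.6]
finger_gap: 1.0
grasp_force: 0.0
10.3 [ 0.52295439 -0.24571255  0.21964967] [[0.9963, -0.086, -0.0009], [-0.086, -0.9963, 0.0005], [-0.0009, -0.0004, -1.0]]
body 3742 [ 0.56310942 -0.24693922  0.05334196] ((559.1796875, -246.27597045898438), (66.3238296508789, 80.55892181396484), 85.42337799072266)
dial 2339 [ 0.55459883 -0.24617288  0.07501218] ((554.1914672851562, -245.93223571777344), (43.942684173583984, 44.29913330078125), 3.086878538131714)
whole ((575.9031372070312, -247.27099609375), (84.64466857910156, 134.83151245117188), 85.03483581542969)
```

View pics/in1.png

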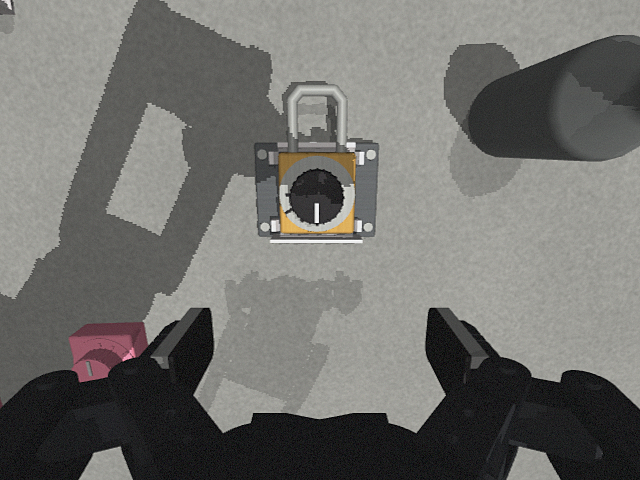

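The lock is home: the dial is at (317,197), centre (0.5542,-0.2459), top at z 0.075. The pointer faces the high wall and the marks run to the left, so clockwise is right. I grip the dial after pre-turning +60°.

```bash
python3 -m inch '[[[0.031,0,-0.02,10,1],[0.031,0,-0.04,20,1],[0.031,0,-0.06,30,1],[0.031,0,-0.08,40,1],[0.031,0,-0.1,50,1]]]' && python3 -m inch '[[[0,0,-0.01,10,1],[0,0,-0.04,10,1],[0,0,-0.065,10,1],[0,0,-0.065,10,1],[0,0,-0.065,10,1]]]' && python3 -m inch '[[[0,0,0,0,-1],[0,0,0,0,-1],[0,0,0,0,-1],[0,0,0,0,-1],[0,0,0,0,-1]]]'; python3 -c "
from cell import bot;s=bot.read_state();print(s['qpos'],s['ft_torque'])"
```

```text
time: 10.92
ee_pos: [0.554, -0.2458, 0.1195]
eef_rot: [[0.702, 0.712, 0.0], [0.712, -0.702, 0.0], [0.0, -0.0, -1.0]]
wrist_force: [-0.8, 0.2, 0.4]
finger_gap: 1.0
grasp_force: 0.0
time: 11.55
ee_pos: [0.5545, -0.2461, 0.0559]
eef_rot: [[0.573, 0.82, 0.001], [0.82, -0.573, -0.0], [0.0, 0.001, -1.0]]
wrist_force: [-0.5, 0.6, -0.1]
finger_gap: 1.0
grasp_force: 0.0
time: 12.18
ee_pos: [0.5544, -0.2461, 0.0567]
eef_rot: [[0.573, 0.82, 0.002], [0.82, -0.573, -0.001], [0.0, 0.002, -1.0]]
wrist_force: [-0.5, 0.6, 7.0]
finger_gap: 0.488
grasp_force: 60.3
[-4.87343773e-01  5.21064042e-01  1.64854433e+00 -5.74059463e-05
  9.69962372e-01  1.22490837e-01] [0.09841113 0.18453487 0.01524799]
```

```bash
python3 -m inch '[[[0,0,0,-10,-1],[0,0,0,-20,-1],[0,0,0,-30,-1],[0,0,0,-40,-1],[0,0,0,-50,-1]]]' && python3 -m inch '[[[0,0,0,-10,-1],[0,0,0,-10,-1],[0,0,0,-10,-1],[0,0,0,-10,-1],[0,0,0,-10,1]]]' && python3 -m inch '[[[0,0,0,0,1],[0,0,0,0,1],[0,0,0,0,1],[0,0,0,0,1],[0,0,0,0,1]]]' && python3 -m inch '[[[0,0,0.03,0,1],[0,0,0.06,0,1],[0,0,0.12,0,1],[-0.03,0,0.165,0,1],[-0.03,0,0.165,0,1]]]'&& python3 w.py in2; python3 l.py in2 230 400 80 300 0.02; python3 -c "
import cv2;cv2.imwrite('pics/in2c.png',cv2.resize(cv2.imread('pics/in2.png')[60:270,220:410],None,fx=2.5,fy=2.5))"
```

```text
time: 12.8
ee_pos: [0.5545, -0.2461, 0.0566]
eef_rot: [[0.997, 0.082, 0.002], [0.082, -0.997, -0.001], [0.002, 0.001, -1.0]]
wrist_force: [-0.5, -0.2, 3.3]
finger_gap: 0.493
grasp_force: 60.4
time: 13.42
ee_pos: [0.554, -0.2459, 0.0558]
eef_rot: [[0.996, -0.086, 0.001], [-0.086, -0.996, -0.0], [0.001, 0.0, -1.0]]
wrist_force: [-0.4, 0.2, -0.0]
finger_gap: 0.686
grasp_force: 0.0
time: 14.05
ee_pos: [0.5538, -0.2458, 0.0553]
eef_rot: [[0.996, -0.086, -0.0], [-0.086, -0.996, 0.0], [-0.0, -0.0, -1.0]]
wrist_force: [-0.4, 0.5, 0.1]
finger_gap: 1.001
grasp_force: 0.0
time: 14.68
ee_pos: [0.5245, -0.2468, 0.2249]
eef_rot: [[0.996, -0.087, 0.007], [-0.087, -0.996, -0.004], [0.007, 0.004, -1.0]]
wrist_force: [0.9, 1.2, -0.0]
finger_gap: 0.999
grasp_force: 0.0
14.725 [ 0.52422327 -0.24626216  0.22253324] [[0.9962, -0.0867, 0.004], [-0.0867, -0.9962, -0.0021], [0.0041, 0.0018, -1.0]]
body 3623 [ 0.56337552 -0.24652806  0.05335305] ((553.7269897460938, -245.8995819091797), (66.12708282470703, 70.17217254638672), 84.55622100830078)
dial 2236 [ 0.55449317 -0.24605929  0.07507666] ((553.4668579101562, -246.1561279296875), (44.353126525878906, 44.17805099487305), 76.37300109863281)
whole ((575.580810546875, -247.1996612548828), (84.75960540771484, 134.42832946777344), 85.02046203613281)
```

View pics/in2c.png

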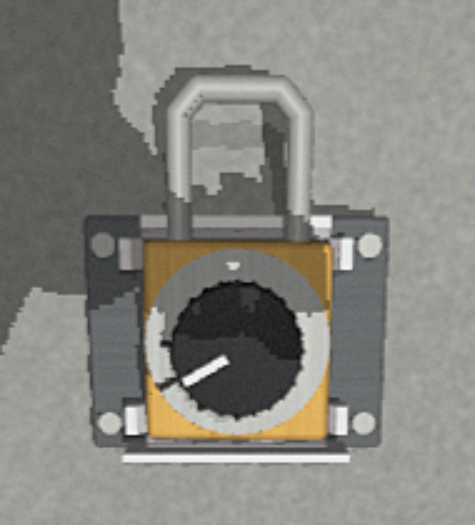

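The pointer sits at the longest (third) mark, about 60° from the start, and the lock is still home. Next come shut fingers into the shackle loop with the tool turned +90°.

```bash
python3 -m inch '[[[0.03,-0.002,0,10,-1],[0.06,-0.004,0,20,-1],[0.091,-0.0055,0,30,-1],[0.091,-0.0055,0,40,-1],[0.091,-0.0055,0,50,-1]]]' && python3 -m inch '[[[0,0,0,10,-1],[0,0,0,20,-1],[0,0,0,30,-1],[0,0,0,40,-1],[0,0,-0.04,40,-1]]]' && python3 -m inch '[[[0,0,-0.05,0,-1],[0,0,-0.09,0,-1],[0,0,-0.105,0,-1],[0,0,-0.105,0,-1],[0,0,-0.105,0,-1]]]'; python3 w.py sh1; cd pics; python3 -c "
import cv2;cv2.imwrite('sh1c.png',cv2.imread('sh1.png')[150:,100:540])"
```

```text
time: 15.35
ee_pos: [0.6148, -0.2506, 0.2173]
eef_rot: [[0.702, 0.712, -0.004], [0.712, -0.702, 0.002], [-0.001, -0.004, -1.0]]
wrist_force: [0.2, 0.3, 0.8]
finger_gap: -0.001
grasp_force: 0.0
time: 15.98
ee_pos: [0.6173, -0.2521, 0.1812]
eef_rot: [[0.085, 0.996, 0.005], [0.996, -0.085, -0.002], [-0.002, 0.005, -1.0]]
wrist_force: [-0.3, 0.2, -1.1]
finger_gap: -0.003
grasp_force: 0.0
time: 16.6
ee_pos: [0.6162, -0.2518, 0.0767]
eef_rot: [[0.086, 0.996, 0.002], [0.996, -0.086, -0.001], [-0.001, 0.003, -1.0]]
wrist_force: [-0.0, -0.9, 0.8]
finger_gap: -0.003
grasp_force: 0.0
16.65 [ 0.6163307  -0.25191653  0.07713079] [[0.0861, 0.9963, 0.0032], [0.9963, -0.0861, -0.0015], [-0.0012, 0.0033, -1.0]]
```

View pics/sh1c.png

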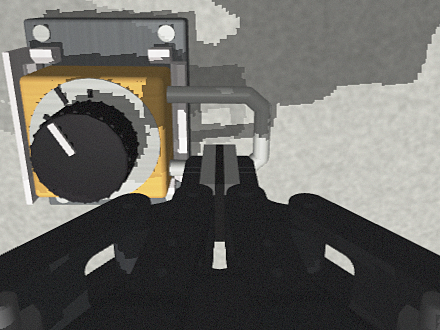

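The shut fingers hang over the loop: crossbar to their right, leg at (215,95), low wall to the left. I descend.

```bash
python3 -m inch '[[[-0.001,0,-0.015,0,-1],[-0.001,0,-0.028,0,-1],[-0.001,0,-0.038,0,-1],[-0.001,0,-0.048,0,-1],[-0.001,0,-0.048,0,-1]]]' && python3 -m inch '[[[0.002,0,0,0,-1],[0.004,0,0,0,-1],[0.006,0,0,0,-1],[0.008,-0.001,0,0,-1],[0.01,-0.001,0,0,-1]]]'
```

```text
time: 17.27
ee_pos: [0.613, -0.2509, 0.0259]
eef_rot: [[0.086, 0.996, -0.002], [0.996, -0.086, 0.001], [0.001, -0.002, -1.0]]
wrist_force: [0.0, -0.5, -0.2]
finger_gap: -0.004
grasp_force: 0.0
time: 17.9
ee_pos: [0.6223, -0.2518, 0.027]
eef_rot: [[0.086, 0.996, -0.003], [0.996, -0.086, 0.001], [0.001, -0.003, -1.0]]
wrist_force: [-4.5, 2.0, 0.7]
finger_gap: -0.001
grasp_force: 2.1
```

```bash
python3 -m inch '[[[0.003,0,0,0,-1],[0.006,0,0,0,-1],[0.009,-0.001,0,0,-1],[0.012,-0.001,0,0,-1],[0.015,-0.001,0,0,-1]]]' && python3 -m inch '[[[0.001,0,0,0,-1],[0.002,0,0,0,-1],[0.003,0,0,0,-1],[0.004,0,0,0,-1],[0.004,0,0,0,-1]]]'
```

```text
time: 18.52
ee_pos: [0.639, -0.2531, 0.0272]
eef_rot: [[0.086, 0.996, -0.0], [0.996, -0.086, 0.0], [0.0, -0.0, -1.0]]
wrist_force: [-4.8, 0.6, 0.6]
finger_gap: 0.0
grasp_force: 2.1
time: 19.15
ee_pos: [0.643, -0.2534, 0.0273]
eef_rot: [[0.086, 0.996, 0.0], [0.996, -0.086, -0.0], [-0.0, 0.0, -1.0]]
wrist_force: [-3.2, 0.4, 1.1]
finger_gap: -0.003
grasp_force: 1.9
```

```bash
python3 -m inch '[[[0.001,0,0,0,-1],[0.002,0,0,0,-1],[0.003,0,0,0,-1],[0.003,0,0,0,-1],[0.003,0,0,0,-1]]]'
```

```text
time: 19.77
ee_pos: [0.6443, -0.2533, 0.0268]
eef_rot: [[0.086, 0.996, -0.003], [0.996, -0.086, 0.0], [0.0, -0.003, -1.0]]
wrist_force: [-6.0, -0.3, 1.0]
finger_gap: 0.004
grasp_force: 3.2
```

```bash
python3 -m inch '[[[0.001,0,0,0,-1],[0.002,0,0,0,-1],[0.002,0,0,0,-1],[0.002,0,0,0,-1],[0.002,0,0,0,-1]]]'
```

```text
time: 20.4
ee_pos: [0.6445, -0.2532, 0.0262]
eef_rot: [[0.086, 0.996, -0.006], [0.996, -0.086, 0.001], [0.0, -0.007, -1.0]]
wrist_force: [-8.7, -1.1, 0.3]
finger_gap: 0.0
grasp_force: 4.3
```

The stop is reached. I back off, rise, turn back and look.

```bash
python3 -m inch '[[[-0.005,0,0,0,-1],[-0.012,0,0,0,-1],[-0.012,0,0.04,0,-1],[-0.012,0,0.1,0,-1],[-0.012,0,0.16,0,-1]]]' && python3 -m inch '[[[0,0,0.03,-10,-1],[0,0,0.03,-20,-1],[-0.04,0,0.03,-30,-1],[-0.08,0.004,0.03,-40,-1],[-0.112,0.007,0.03,-50,1]]]' && python3 -m inch '[[[0,0,0,-10,1],[0,0,0,-20,1],[0,0,0,-30,1],[0,0,0,-40,1],[0,0,0,-40,1]]]'; python3 w.py in3; python3 l.py in3 230 400 30 300 0.02; python3 -c "
import cv2;cv2.imwrite('pics/in3c.png',cv2.resize(cv2.imread('pics/in3.png')[30:270,210:410],None,fx=2.5,fy=2.5))"
```

```text
time: 21.02
ee_pos: [0.6369, -0.2536, 0.1893]
eef_rot: [[0.086, 0.996, 0.003], [0.996, -0.086, -0.001], [-0.001, 0.003, -1.0]]
wrist_force: [0.8, -0.1, 0.2]
finger_gap: -0.007
grasp_force: 0.0
time: 21.65
ee_pos: [0.5235, -0.2464, 0.218]
eef_rot: [[0.822, 0.57, 0.003], [0.57, -0.822, -0.001], [0.002, 0.003, -1.0]]
wrist_force: [-0.0, -0.2, -0.5]
finger_gap: 0.2
grasp_force: 0.0
time: 22.28
ee_pos: [0.5249, -0.2467, 0.2181]
eef_rot: [[0.996, -0.084, 0.003], [-0.084, -0.996, -0.001], [0.003, 0.001, -1.0]]
wrist_force: [-0.9, -0.1, 0.2]
finger_gap: 0.996
grasp_force: 0.0
22.325 [ 0.524648   -0.24657025  0.21792565] [[0.9966, -0.0828, 0.0023], [-0.0828, -0.9966, -0.001], [0.0024, 0.0008, -1.0]]
body 3770 [ 0.56453809 -0.24811541  0.05337842] ((554.2523193359375, -246.4653778076172), (66.15122985839844, 70.27074432373047), 84.8675308227539)
dial 2338 [ 0.55503749 -0.24653243  0.07504532] ((554.58935546875, -246.31495666503906), (44.017669677734375, 43.99978256225586), 75.55229949951172)
whole ((586.935791015625, -247.95323181152344), (84.76984405517578, 156.52587890625), 85.2430419921875)
```

View pics/in3c.png

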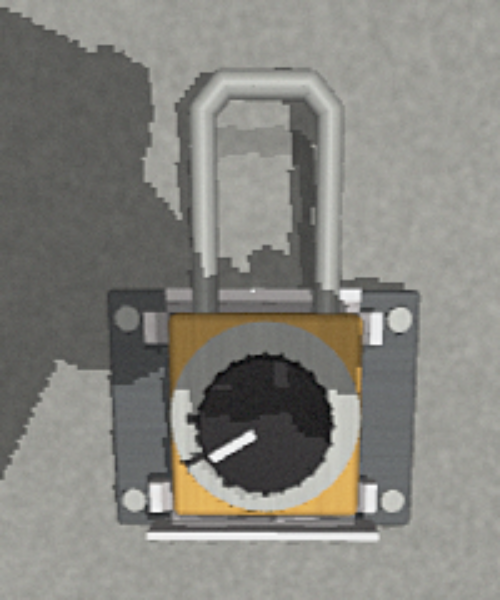

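The shackle is open by 22 mm (overall length went from 134.4 to 156.5), the pointer is still at the long mark, and the lock is home at (0.5543,-0.2464). I regrip and lift.

```bash
python3 -m inch '[[[0.0295,0,-0.05,0,1],[0.0295,0,-0.1,0,1],[0.0295,0,-0.14,0,1],[0.0295,0,-0.165,0,1],[0.0295,0,-0.18,0,1]]]' && python3 -m inch '[[[0,0,-0.01,0,1],[0,0,-0.016,0,1],[0,0,-0.016,0,1],[0,0,-0.016,0,-1],[0,0,-0.016,0,-1]]]' && python3 -m inch '[[[0,0,0,0,-1],[0,0,0,0,-1],[0,0,0,0,-1],[0,0,0,0,-1],[0,0,0,0,-1]]]'
```

```text
time: 22.95
ee_pos: [0.5532, -0.2461, 0.0359]
eef_rot: [[0.996, -0.084, -0.001], [-0.084, -0.996, 0.001], [-0.001, -0.0, -1.0]]
wrist_force: [-0.4, 0.6, 0.8]
finger_gap: 1.0
grasp_force: 0.0
time: 23.58
ee_pos: [0.5539, -0.2465, 0.0225]
eef_rot: [[0.996, -0.086, 0.002], [-0.086, -0.996, -0.001], [0.002, 0.0, -1.0]]
wrist_force: [-1.1, 0.9, 3.7]
finger_gap: 0.759
grasp_force: 69.5
time: 24.2
ee_pos: [0.554, -0.2465, 0.0225]
eef_rot: [[0.996, -0.086, 0.002], [-0.086, -0.996, -0.001], [0.002, 0.0, -1.0]]
wrist_force: [-0.8, 0.4, 5.2]
finger_gap: 0.764
grasp_force: 69.6
```

```bash
python3 -m inch '[[[0,0,0.01,0,-1],[0,0,0.025,0,-1],[0,0,0.05,0,-1],[0,0,0.09,0,-1],[0,0,0.13,0,-1]]]' && python3 -m inch '[[[0,0,0.03,0,-1],[0,0,0.05,0,-1],[0,0,0.055,0,-1],[0,0,0.055,0,-1],[0,0,0.055,0,-1]]]' && python3 -m inch '[[[0,0,0,0,-1],[0,0,0,0,-1],[0,0,0,0,-1],[0,0,0,0,-1],[0,0,0,0,-1]]]'; python3 w.py end1; python3 l.py end1 200 430 0 400 0.2
```

```text
time: 24.82
ee_pos: [0.5528, -0.2461, 0.1526]
eef_rot: [[0.996, -0.086, -0.001], [-0.086, -0.996, 0.0], [-0.001, -0.0, -1.0]]
wrist_force: [0.2, -1.1, -4.4]
finger_gap: 0.763
grasp_force: 68.3
time: 25.45
ee_pos: [0.5524, -0.2458, 0.2049]
eef_rot: [[0.996, -0.086, -0.002], [-0.086, -0.996, 0.001], [-0.003, -0.001, -1.0]]
wrist_force: [0.2, 0.2, -4.9]
finger_gap: 0.763
grasp_force: 68.6
time: 26.08
ee_pos: [0.5534, -0.2463, 0.2063]
eef_rot: [[0.996, -0.086, 0.0], [-0.086, -0.996, -0.0], [0.0, 0.0, -1.0]]
wrist_force: [0.5, 0.5, -4.8]
finger_gap: 0.762
grasp_force: 68.6
26.125 [ 0.55336767 -0.24627345  0.20634753] [[0.9963, -0.0861, 0.0], [-0.0861, -0.9963, -0.0], [0.0, 0.0, -1.0]]
body 17855 [ 0.60081598 -0.25229875  0.22764788] ((597.4373168945312, -246.4174346923828), (84.44084167480469, 134.15206909179688), 85.98580169677734)
dial 11963 [ 0.56271675 -0.24692827  0.25862057] ((562.8896484375, -245.6458282470703), (71.62958526611328, 28.26629638671875), 84.85346984863281)
whole ((597.700927734375, -248.243408203125), (88.94776916503906, 134.93382263183594), 85.98580169677734)
```

View pics/end1.png

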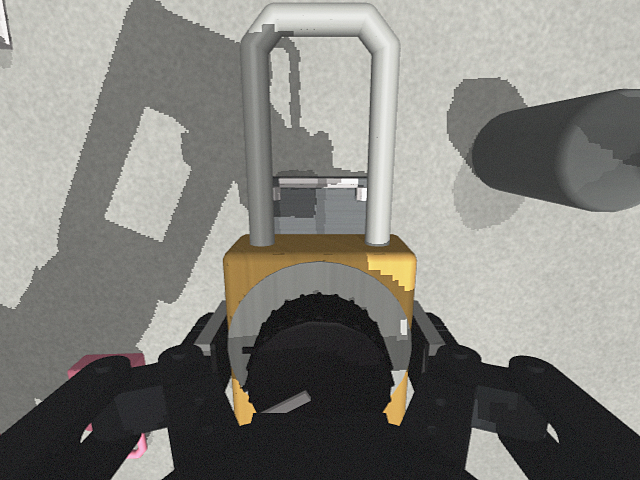

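The lock is held level about 20 cm up and clear of the holder. The shackle is fully open, with its crossbar at (320,20), and the pointer at (290,402) is still in the third notch.

```bash
python3 -c "
from cell import bot;print(bot.sign_off())"
```

```text
the job is handed in; nothing more can be done
None
```

I handed the job in after about 26 s of robot time (no verdict came back): the padlock is in the gripper, level and dial up, about 20 cm above the bench, clear of the holder, with the shackle fully open (22 mm) and the dial in its third notch; the tube, flask and bin were not touched.

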